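# Gauge the spacer, then hold open the lid of its box

## Robot

A 6-joint arm with a two-finger parallel gripper is mounted at the origin on the work surface; the furniture and walls round the work are solid. World frame = base frame: x ahead of the robot, y to its left, z up, the work surface at z = 0. Lengths are in m, angles in degrees, forces in N, time in s.
With the tool pointing down it reaches from about 0.25 to 0.725 m from the base axis. Payload 9.7 kg.
Tool frame: the origin (TCP) lies midway between the tips of the shut fingers; the grasp point (between the pads) lies bot.grasp_offset behind it (bot.grasp_offset is the distance from the TCP to the grasp point, in m); x points along the fingers, y is the direction in which the jaws open and shut, and the axes are right-handed (so a half turn about x gives the same grasp; the last joint's range is limited). The gripper opens to 85 mm and grips with 20 to 120 N. Pads are 22 mm wide; open, the fingers measure 114 mm over their backs; the gripper's body (76 mm by 85 mm) begins 54 mm behind the grasp point. The pads swing forward as they close: fully open they stand 13 mm farther back than shut.
Start: joints at [68.354, 4.979, 10.078, 95.1, 0, 90], TCP at [0.203, 0.511, 0.231] pointing down, gripper open.
Joint ranges: [-179.16, 179.16], [-48.56, 103.87], [-65.8, 70.77], [-126.05, 130.52], [-82.76, 87.17], [-180, 180]. Speed limits (degrees/s): [127.2, 127.2, 147.25, 180, 180, 180].

## Interface

Orientations are given as [roll, pitch, yaw] about the fixed x, y, z axes, in that order (R = Rz(yaw) Ry(pitch) Rx(roll)).
In Python, from workcell import status, camera, bot gives the robot as it stands.
- The arm moves only by the shell command python3 -m jog 'ROWS' [OPENING] [FORCE]. ROWS is text: rows parted by semicolons, each of 4 numbers parted by spaces: the shift along the tool's x, y, z in mm, then the turn about the tool's x in degrees. A call has exactly 8 rows; each row is the pose to reach, as a shift and turn from the pose commanded when the call began, along the tool's axes at that moment; what a row does not reach only later rows make up. A row lasts 1/8 s, in which the tool goes at most 62.5 mm and 10.7 degrees, less where a joint would pass 70% of its speed; a pose out of reach is approached as far as the arm can. A call with a gripper value outside its range is refused whole. OPENING is the opening, from 0 (shut) to 1 (fully open), set as the call begins (- or left out, the last holds). The fingers move at their own pace and stop on an object; FORCE is the grip in N (left out, the last holds). Time passes only in rows, so rows that repeat a pose let the fingers close, or fill a call up. It gives the time, the measured TCP pose, the force and the opening at its end, in the units of the state.
- status.get_obs(): the state, without advancing time (a new reading comes with each control period).
- camera(name): name is "scene" or "top" or "wrist"; returns a dict with "color" (400x640x3 uint8, red, green, blue), "vfov" (degrees; the focal length in pixels is half the picture's height over the tangent of half this angle, whatever the lens; pixels are square), "cx", "cy" (the principal point, pixels), "D" ([k1, k2, p1, p2, k3] as OpenCV has them; the pictures are not rectified), "rvec" (rotation vector, rad) and "tvec" (3), from world to camera coordinates, as OpenCV has them. Camera axes: x right, y down, z forward; pixel columns grow to the right and rows downward; lengths in m; the calibration is good to about 2 mm. A picture is of the moment at which its call begins. There is no depth.
- bot.job_done(): hands the job in, once; it reports no verdict.
The state is a dict: "time": time; "q": joint angles; "qd": joint speeds; "joint_efforts": joint torques, N m; "ee_pos": TCP position; "tcp_rot": TCP orientation; "wrist_force": force on the tool from outside, world axes, zero at the start; "torque": the same for the moment, N m; "opening": finger opening in m.
Only numpy, scipy, OpenCV 4.12 (cv2) and the standard library are available. Lean on these libraries where they do the work, as an engineer would, in place of code of your own. Each camera call takes 0.05 s, during which the arm holds its last target. There are 200 camera calls.

## Task

Push the height gauge down until its sprung foot presses firmly on the spacer under it to find whether it is the tall or the low kind, then let the gauge spring back up. Then, so that a colleague can drop the spacer in, lift the sprung lid of the box it belongs in (tall spacer: the deep box; low spacer: the shallow box) and hold it still with the gripper, 50 degrees open give or take 6; the job finishes while you are still holding it. Leave the spacers in their pockets and the loose pliers, bracket and star knob in place, and do not lift the other lid.

Things in the scene. Friction and masses are not known exactly. Their poses are not given: they have to be found in the camera images.
- gauge_stand: height gauge stand, fixed to the table: dark steel base plate 150 (x) x 190 (y) x 14 mm with two square pockets 52 mm wide and 5 mm deep, a steel column (136 mm high) at the back of one pocket and a grey guide arm over that pocket, top of arm 138 mm above the table. Origin: centre of the plate's underside; x from front (robot side) to column, z up
- nest (a point): floor centre of the pocket under the gauge (the nest), 9 mm above the table; a spacer stands in it
- waiting_place (a point): floor centre of the other pocket, 90 mm beside the nest in the stand's +y; the next spacer waits in it
- gauge (a joint): travel of the vertical gauge slide (sleeve with push knob) in m: 0 = up at rest, grows as it is pushed down, end stop 0.055. A spring of 60 N/m lifts it again by itself when let go; pushing it down takes about 2 N at the top, rising to 5 N, plus the foot's spring once the foot rests on a spacer (10 N in all at the end stop)
- foot_spring (a joint): how far the sprung foot has been pushed up into the slide, in m: 0 = hanging free, at most 0.028; preloaded with 1.8 N, 150 N/m. The foot is 73 mm above the nest floor with the gauge up, so with the foot resting on a spacer the spacer's height in m is 0.073 - gauge + foot_spring. The foot meets the tall spacer at gauge = 0.031 and the low one at 0.045; the slide can be pushed on to its stop in both cases
- gauge_knob_top (a point): centre of the flat top of the black push knob (30 mm wide, 18 mm high) at the top of the gauge slide, straight over the nest; 212 mm above the table at rest
- gauge_foot: the gauge's foot: steel disc, 22 mm wide and 9 mm thick, on a 10 mm stem that slides in the slide's 16 mm sleeve; origin: centre of the underside of the disc
- spacer_tall: tall turned aluminium spacer, 50 mm wide, 42 mm high with a step 8 mm below the top (top face 40 mm wide); stands in one of the two pockets. Origin: centre of its underside
- spacer_low: low turned aluminium spacer, the same but 28 mm high; stands in the other pocket. Origin: centre of its underside
- deep_box: the deep box (for tall spacers): grey painted box fixed to the table, 140 (x) x 130 (y) x 100 mm high, open on top under its hinged lid; the taller of the two boxes, left or right of the gauge. Origin: centre of its underside. x axis from its front (handle side, towards the robot) to its hinge side, z up
- deep_lid (a joint): opening angle of the deep box's aluminium lid in rad: 0 shut, 0.873 = 50 degrees open, end stop 1.6. Gravity and a hinge spring pull it shut from every angle; holding it at 50 degrees takes about 3 to 5 N at the handle
- deep_lid_handle (a point): middle of the lid's handle: a round steel bar 12 mm thick and 98 mm long, parallel to the hinge, in the plane of the lid, carried by two thin rods (8 mm, 45 mm either side of the middle) 39 mm in front of the lid's front edge and 44 mm ahead of the box's front wall, so that fingers fit before and behind it from above. With the lid shut it is 104 mm above the table; as the lid opens it rises and moves back on an arc of 190 mm radius round the hinge. y axis along the bar
- deep_lid_hinge (a point): middle of the hinge axis of the lid, at the far (+x) top edge of the box, 104 mm above the table; axis along the box's y
- shallow_box: the shallow box (for low spacers): grey painted box fixed to the table, 140 (x) x 130 (y) x 60 mm high, open on top under its hinged lid; the lower of the two boxes, on the other side of the gauge. Origin: centre of its underside. x axis from its front (handle side, towards the robot) to its hinge side, z up
- shallow_lid (a joint): opening angle of the shallow box's aluminium lid in rad: 0 shut, 0.873 = 50 degrees open, end stop 1.6. Gravity and a hinge spring pull it shut from every angle; holding it at 50 degrees takes about 3 to 5 N at the handle
- shallow_lid_handle (a point): middle of the lid's handle: a round steel bar 12 mm thick and 98 mm long, parallel to the hinge, in the plane of the lid, carried by two thin rods (8 mm, 45 mm either side of the middle) 39 mm in front of the lid's front edge and 44 mm ahead of the box's front wall, so that fingers fit before and behind it from above. With the lid shut it is 64 mm above the table; as the lid opens it rises and moves back on an arc of 190 mm radius round the hinge. y axis along the bar
- shallow_lid_hinge (a point): middle of the hinge axis of the lid, at the far (+x) top edge of the box, 64 mm above the table; axis along the box's y
- star_knob: bystander: loose black star knob, 29x32x22 mm, near the robot. Origin: centre of its underside
- bracket: bystander: loose black angle bracket, 50x95x36 mm, near the robot. Origin: centre of its underside
- pliers: bystander: loose pliers with red handles, 56x165x12 mm, near the robot. Origin: centre of its underside

How it is judged (in metres and radians):
On the way:
1. the gauge foot is pressed on the spacer in the nest (more than 1 N) (((horizontal distance between spacer_tall and nest below 0.012 m and contact force between gauge_foot and spacer_tall above 1 N) or (horizontal distance between spacer_low and nest below 0.012 m and contact force between gauge_foot and spacer_low above 1 N))), for 0.2 s.
At the end, for the whole second after the job is handed in: The lid of the box for the gauged spacer (tall: deep box, low: shallow box) stands still at 0.873 rad within 0.12 rad, carried by the fingers (contact over 0.4 N); the other lid is shut (under 0.05 rad); the gauge is back up (under 6 mm); both spacers stand upright in their pockets (within 12 mm) (((horizontal distance between spacer_tall and nest below 0.012 m and horizontal distance between spacer_low and waiting_place below 0.012 m and angle between each of spacer_tall, spacer_low's own z axis and vertical below 0.15 rad and height (world z) of each of spacer_tall, spacer_low below 0.014 m and value of joint deep_lid between 0.753 and 0.993 rad and velocity of joint deep_lid between -0.05 and 0.05 rad/s and contact force between the fingers and deep_box above 0.4 N and value of joint shallow_lid below 0.05 rad and value of joint gauge below 0.006 m) or (horizontal distance between spacer_low and nest below 0.012 m and horizontal distance between spacer_tall and waiting_place below 0.012 m and angle between each of spacer_low, spacer_tall's own z axis and vertical below 0.15 rad and height (world z) of each of spacer_low, spacer_tall below 0.014 m and value of joint shallow_lid between 0.753 and 0.993 rad and velocity of joint shallow_lid between -0.05 and 0.05 rad/s and contact force between the fingers and shallow_box above 0.4 N and value of joint deep_lid below 0.05 rad and value of joint gauge below 0.006 m))); the arm keeps its last pose, push and grip.
It fails at once if the lid of the wrong box is lifted (over 0.2 rad) ((horizontal distance between spacer_tall and nest below 0.012 m and value of joint shallow_lid above 0.2 rad) or (horizontal distance between spacer_low and nest below 0.012 m and value of joint deep_lid above 0.2 rad)).
It fails at once if a loose bystander (star knob, bracket, pliers) is moved over 40 mm (distance of any of star_knob, bracket, pliers from where it was at the start of the episode above 0.04 m).
It also fails if it takes over 48 s, if anything falls off the work surface, if the arm or the gripper's body presses on something with over 40 N, if the wrist force passes 120 N, or if a joint passes its speed limit or range.

## Working session

There is one attempt and no reset: what is moved stays moved. The work goes in short steps, Python scripts to look and compute and a shell command to move; the robot and the scene stay as the last step left them, time stands still between calls to the robot, and variables do not carry over. Pictures are saved under pics/ and viewed, about 8 in all and at most 12, crops included, and the job is handed in when it is done.

```bash
mkdir -p pics; ls; cat > h.py <<'E'
import numpy as np,cv2
from workcell import status,camera,bot
from scipy.spatial.transform import Rotation as R
def snap(n,f):
    c=camera(n); cv2.imwrite(f'pics/{f}.png',c['color'][:,:,::-1]); 
    np.save(f'pics/{f}.npy',{k:v for k,v in c.items()},allow_pickle=True); return c
def load(f): return np.load(f'pics/{f}.npy',allow_pickle=True).item()
def K(c):
    f=200/np.tan(np.radians(c['vfov'])/2); return np.array([[f,0,c['cx']],[0,f,c['cy']],[0,0,1.]])
def plane(c,uv,z):
    p=cv2.undistortPoints(np.array(uv,float).reshape(-1,1,2),K(c),np.array(c['D'],float)).reshape(-1,2)
    Rm=cv2.Rodrigues(np.array(c['rvec'],float))[0]; o=-Rm.T@np.array(c['tvec'],float).ravel()
    d=np.c_[p,np.ones(len(p))]@Rm
    return o+d*((z-o[2])/d[:,2])[:,None]
def proj(c,P): return cv2.projectPoints(np.array(P,float).reshape(-1,1,3),np.array(c['rvec'],float),np.array(c['tvec'],float),K(c),np.array(c['D'],float))[0].reshape(-1,2)
E
python3 - <<'E'
from h import *
print(status.get_obs(),bot.grasp_offset)
for n in('top','scene'): c=snap(n,n+'0'); print({k:v for k,v in c.items() if k!='color'})
E
```

```text
pics
{'time': 0.0, 'q': array([6.83536950e+01, 5.01153409e+00, 1.00331097e+01, 9.51003242e+01,
       2.16632387e-04, 9.00010843e+01]), 'qd': array([-0.0147655 ,  0.00493476,  0.00160842, -0.00587414,  0.03650785,
        0.08415039]), 'joint_efforts': array([-2.57273787e-03, -5.20389926e+01,  4.64797425e+01,  1.64941692e-02,
       -1.49010075e-04,  1.37696393e-06]), 'ee_pos': array([0.20279116, 0.51098801, 0.23056688]), 'tcp_rot': array([ -90.15653223,   89.92125111, -111.80392168]), 'wrist_force': array([ 0.81943885, -0.47858147,  0.00856931]), 'torque': array([-0.00147201,  0.02392708, -0.02942038]), 'opening': 0.08529185307744795} 0.0187
{'vfov': 43.03627191910283, 'cx': 323.5679702470014, 'cy': 198.65531625837525, 'D': array([-0.08439793,  0.        ,  0.        ,  0.        ,  0.        ]), 'rvec': array([ 2.19538334, -2.17469148,  0.11012033]), 'tvec': array([-0.01520677,  0.55463399,  1.31630375])}
{'vfov': 47.48899382542143, 'cx': 317.91290044997515, 'cy': 203.76708782848016, 'D': array([-0.05465024,  0.        ,  0.        ,  0.        ,  0.        ]), 'rvec': array([ 2.04592124, -0.65735304,  0.4012198 ]), 'tvec': array([-0.44848343,  0.29634332,  1.01604938])}
```

View pics/top0.png

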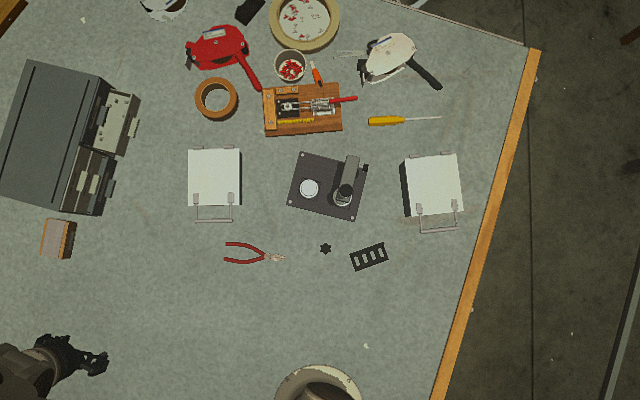

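View pics/scene0.png

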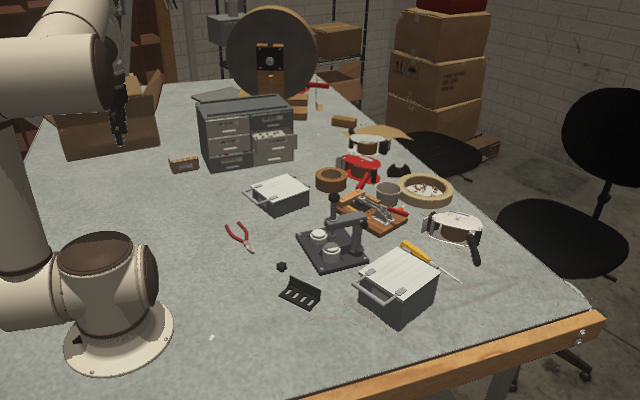

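Top view: shallow box at left (handle ~213,220), deep box at right (handle ~438,229), and the gauge knob near (344,190). Pliers, star knob and bracket lie in front. I'll enlarge it for finer pixels.

```bash
python3 - <<'E'
from h import *
a=cv2.imread('pics/top0.png')[140:240,180:470]
b=cv2.imread('pics/scene0.png')[180:330,290:440]
cv2.imwrite('pics/crop.png',np.vstack([cv2.resize(a,(800,276),interpolation=cv2.INTER_CUBIC),np.hstack([cv2.resize(b,(320,320),interpolation=cv2.INTER_CUBIC),np.zeros((320,480,3),np.uint8)])]))
c=load('top0')
print(plane(c,[[344,192]],.212),plane(c,[[196,220],[232,220]],.064),plane(c,[[421,232],[458,226]],.104))
E
```

```text
[[ 0.55429075 -0.05345784  0.212     ]] [[0.49322235 0.31639262 0.064     ]
 [0.49424227 0.2239794  0.064     ]] [[ 0.46716588 -0.25165678  0.104     ]
 [ 0.48274472 -0.34514524  0.104     ]]
```

View pics/crop.png

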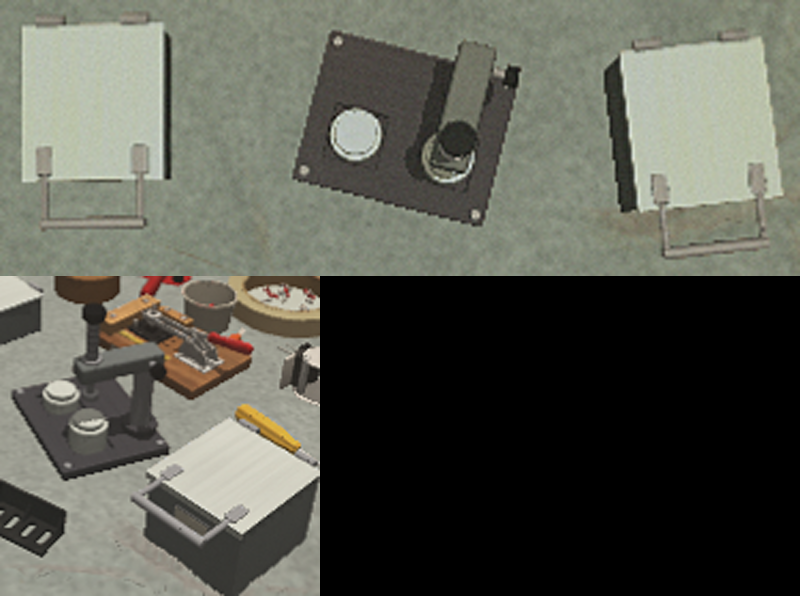

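```bash
cat >> h.py <<'E'
def rel(P,o=None):
    o=o or status.get_obs(); M=R.from_euler('xyz',o['tcp_rot'],degrees=True).as_matrix()
    return (np.array(P)-o['ee_pos'])@M*1000
def axes():
    o=status.get_obs(); print(np.round(R.from_euler('xyz',o['tcp_rot'],degrees=True).as_matrix(),3))
E
python3 - <<'E'
from h import *
c=load('top0');s=load('scene0')
k=plane(c,[[346,190]],.212)[0]; print('knob',k,'scene px',proj(s,[k,k-[0,0,.018]]),'expect ~334,197')
for nm,uv,z in(('sh',[[195.2,220.6],[232.6,220.9]],.064),('deep',[[422.1,232],[458.4,228]],.104)):
    a=plane(c,uv,z); d=a[1]-a[0]; print(nm,a.mean(0),'len',np.linalg.norm(d),'bar dir deg',np.degrees(np.arctan2(d[1],d[0])),proj(s,a))
axes()
print(rel([k[0],k[1],.26]))
E
```

```text
knob [ 0.55890966 -0.05798779  0.212     ] scene px [[333.99305935 194.61384711]
 [333.68480924 200.67391514]] expect ~334,197
sh [0.49181278 0.27039996 0.064     ] len 0.09601847126412709 bar dir deg -89.82328135641878 [[242.732077   190.93409886]
 [257.91464758 203.96024611]]
deep [ 0.4724721  -0.30026027  0.104     ] len 0.09229431371607047 bar dir deg -83.42122024770055 [[353.55346799 283.47087345]
 [384.82209407 305.0268961 ]]
[[-0.     0.369  0.929]
 [-0.001  0.929 -0.369]
 [-1.    -0.001  0.   ]]
[ -28.85664084 -397.51408352  540.89714491]
```

```bash
python3 -m jog '-10 -30 40 0;-30 -65 88 0;-30 -100 136 0;-30 -135 184 0;-30 -171 232 0;-30 -206 280 0;-30 -241 328 0;-30 -276 376 0' 0 40; python3 -c "
from h import *
print(rel([.5589,-.058,.225]))"
```

```text
time: 1.1
ee_pos: [0.4512, 0.1141, 0.2612]
tcp_rot: [51.7, 90.0, 30.0]
wrist_force: [1.6, 0.8, 0.6]
opening: -0.0001
[  36.18379483 -120.23778243  163.58278629]
```

```bash
python3 -m jog '0 -30 40 0;0 -60 82 0;0 -90 123 0;0 -110 150 0;0 -120 164 0;20 -120 164 0;36 -120 164 0;36 -120 164 0'; python3 -c "
from h import *
snap('scene','scene1');a=cv2.imread('pics/scene1.png')[80:280,240:440];cv2.imwrite('pics/s1c.png',cv2.resize(a,(600,600)))
print(rel([.5589,-.058,.157]))"
```

```text
time: 2.1
ee_pos: [0.558, -0.0554, 0.2242]
tcp_rot: [-167.0, 89.9, 171.4]
wrist_force: [0.5, -0.2, 0.0]
opening: 0.0001
[68.24859577 -2.12037777  1.51019967]
```

View pics/s1c.png

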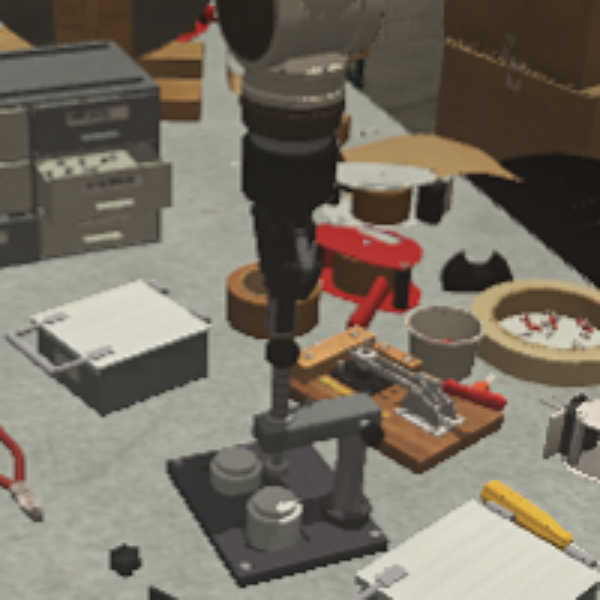

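The fingers sit right over the knob, at crop (281,350). The arm and stem point down onto the front spacer, crop (273,515). I'll press in two stages and read the force at each.

```bash
python3 -m jog '6 -2 1 0;12 -2 1 0;24 -2 1 0;36 -2 1 0;44 -2 1 0;49 -2 1 0;49 -2 1 0;49 -2 1 0'; python3 -m jog '4 0 0 0;8 0 0 0;12 0 0 0;15 0 0 0;15 0 0 0;15 0 0 0;15 0 0 0;15 0 0 0';python3 -c "
from h import *
snap('scene','scene2');a=cv2.imread('pics/scene2.png')[150:280,270:400];cv2.imwrite('pics/s2c.png',cv2.resize(a,(600,600)))"
```

```text
time: 3.15
ee_pos: [0.5592, -0.0583, 0.1768]
tcp_rot: [17.8, 89.9, -3.8]
wrist_force: [0.3, -0.5, 7.2]
opening: 0.0003
time: 4.15
ee_pos: [0.5592, -0.0583, 0.1623]
tcp_rot: [15.9, 89.9, -5.8]
wrist_force: [0.6, 0.2, 9.3]
opening: -0.0002
```

View pics/s2c.png

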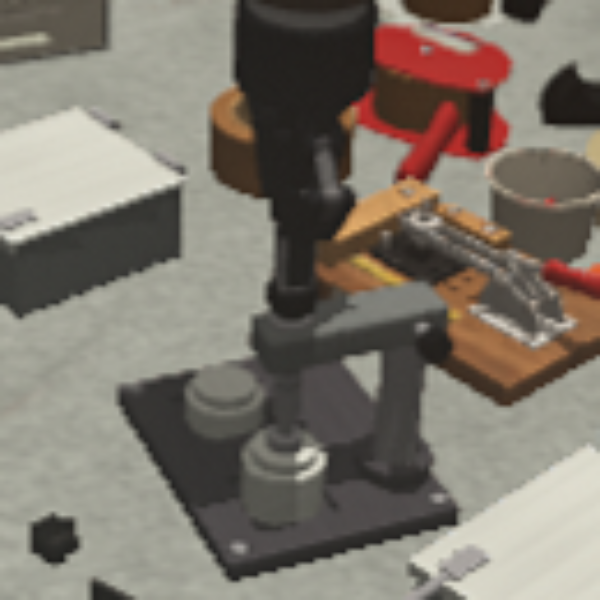

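Forces: 7.2 N at 35 mm travel and 9.3 N at 50 mm, which match the tall spacer's 6.5 and 9.35 (low: 4.1 and 7.3). The picture shows the foot resting on the thicker front spacer, at crop (285,440). So it is the tall one and the deep box is the target.

```bash
python3 -m jog '-10 0 0 0;-25 0 0 0;-45 0 0 0;-70 0 0 0;-100 -5 0 0;-105 -50 2 5;-105 -105 4 15;-105 -160 6 25'; python3 -c "
from h import *
axes()
print(status.get_obs()['q'],rel([.4725,-.3003,.26]))"
```

```text
time: 5.2
ee_pos: [0.5046, -0.2104, 0.2658]
tcp_rot: [-153.0, 89.9, 160.1]
wrist_force: [1.4, -0.2, 0.1]
opening: 0.0
[[-0.001  0.731  0.683]
 [ 0.     0.683 -0.731]
 [-1.    -0.    -0.001]]
[-2.26284752e+01  5.51839472e+00  1.45361848e+01  9.90722788e+01
 -2.60912183e-03  2.43019563e+01] [  5.82391549 -84.88328442  43.76520962]
```

```bash
python3 -m jog '0 -25 12 10;0 -60 30 20;0 -85 44 30;0 -85 44 36.5;30 -85 44 36.5;60 -85 44 36.5;70 -85 44 36.5;70 -85 44 36.5' 0.3; python3 -c "
from h import *
c=snap('wrist','w1');snap('top','top1')
axes();o=status.get_obs();print(o['q'],o['ee_pos'],rel([.4725,-.3003,.104]))
print(proj(c,[[.4725,-.3003,.104],o['ee_pos']]))"
```

```text
time: 6.2
ee_pos: [0.4736, -0.2993, 0.196]
tcp_rot: [-129.3, 89.9, 147.5]
wrist_force: [0.4, -0.8, -0.1]
opening: 0.0259
[[ 0.001  0.993  0.119]
 [-0.001  0.119 -0.993]
 [-1.     0.001  0.001]]
[-3.22945687e+01  5.82483213e+00  7.23078250e+00  9.13362525e+01
  4.94562200e-04  5.08494529e+01] [ 0.47414991 -0.29967932  0.19744967] [93.44829917 -1.80087386  0.34814209]
[[316.58757135 199.26278628]
 [317.92480603 252.90529681]]
```

View pics/w1.png

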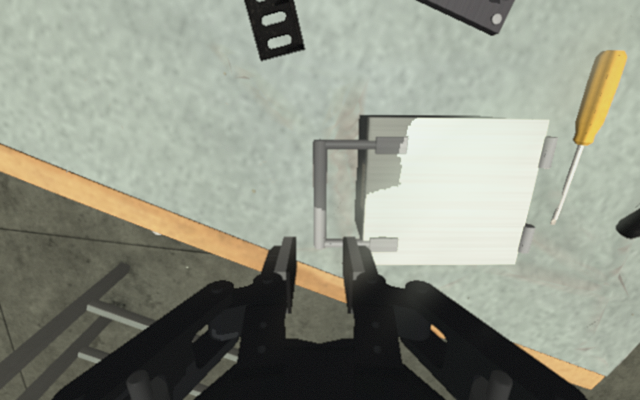

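Wrist view: the bar runs from about (320,145) to (320,243), between the open fingers. I'll refine from it.

```bash
python3 - <<'E'
from h import *
c=load('w1'); a=plane(c,[[319.5,141],[320.5,247]],.104); d=a[0]-a[1]
print(a.mean(0),np.linalg.norm(d),np.degrees(np.arctan2(d[1],d[0])),rel([*a.mean(0)[:2],.104]))
h=plane(c,[[548,150],[527,240]],.104);print(h)
E
```

```text
[ 0.4752406  -0.29807213  0.104     ] 0.09651640245648604 97.43269096103299 [93.44969825  1.18607979 -1.53664534]
[[ 0.65972156 -0.23382206  0.104     ]
 [ 0.67060358 -0.31656049  0.104     ]]
```

```bash
python3 -m jog '20 0 0 0;45 0 0 0;70 0 0 0;85 0 0 0;95 0 0 0;105 0 0 0;111 0 0 0;111 0 0 0' && python3 -m jog '0 0 0 0;0 0 0 0;0 0 0 0;0 0 0 0;0 0 0 0;0 0 0 0;0 0 0 0;0 0 0 0' 0 40; python3 -c "
from h import *
axes();print(status.get_obs())"
```

```text
time: 7.3
ee_pos: [0.4738, -0.2995, 0.0851]
tcp_rot: [-130.6, 90.0, 146.3]
wrist_force: [0.3, -0.5, 0.2]
opening: 0.0257
time: 8.3
ee_pos: [0.4739, -0.2997, 0.0854]
tcp_rot: [34.7, 90.0, -48.5]
wrist_force: [-1.9, -1.1, 2.8]
opening: 0.0105
[[ 0.     0.993  0.119]
 [-0.     0.119 -0.993]
 [-1.     0.     0.   ]]
{'time': 8.3, 'q': array([-3.23024016e+01,  6.06660004e+00, -4.87799643e+00,  7.90383665e+01,
       -4.94779558e-03,  5.08503955e+01]), 'qd': array([-0.01900467, -0.01319935,  0.0223802 , -0.04270533, -0.09547955,
        0.02984984]), 'joint_efforts': array([ 8.52401946e-01, -5.20634222e+01,  4.55930829e+01, -1.08929921e-01,
        3.64530981e-01, -2.91099201e-02]), 'ee_pos': array([ 0.47394918, -0.29967516,  0.08539152]), 'tcp_rot': array([ 34.6563697 ,  89.98225903, -48.49642813]), 'wrist_force': array([-1.87402671, -1.10552871,  2.82309805]), 'torque': array([-0.23380517,  0.15612198, -0.00813354]), 'opening': 0.01051676326189034}
```

```bash
python3 -m jog '-17 1 0 0;-33 3 0 0;-49 6.5 0 0;-65 11.5 0 0;-80 18 0 0;-95 25.5 0 0;-109 34.5 0 0;-109 34.5 0 0' && python3 -m jog '-7 5 0 0;-13 10 0 0;-19.5 15.5 0 0;-25.5 21.5 0 0;-31 27.5 0 0;-36.5 33.5 0 0;-36.5 33.5 0 0;-36.5 33.5 0 0'; python3 -c "
from h import *
c=snap('scene','scene3');snap('top','top3');
a=cv2.imread('pics/scene3.png')[110:340,270:500];b=cv2.imread('pics/top3.png')[110:290,180:500]
cv2.imwrite('pics/f.png',np.hstack([cv2.resize(a,(400,400)),np.vstack([cv2.resize(b,(400,225)),np.zeros((175,400,3),np.uint8)])]))"
```

```text
time: 9.3
ee_pos: [0.507, -0.2957, 0.1967]
tcp_rot: [-54.7, 89.9, -137.9]
wrist_force: [-14.8, -3.4, 5.3]
opening: 0.0106
time: 10.3
ee_pos: [0.5391, -0.292, 0.2343]
tcp_rot: [-36.3, 89.8, -119.5]
wrist_force: [-19.0, -2.0, 15.3]
opening: 0.0101
```

View pics/f.png

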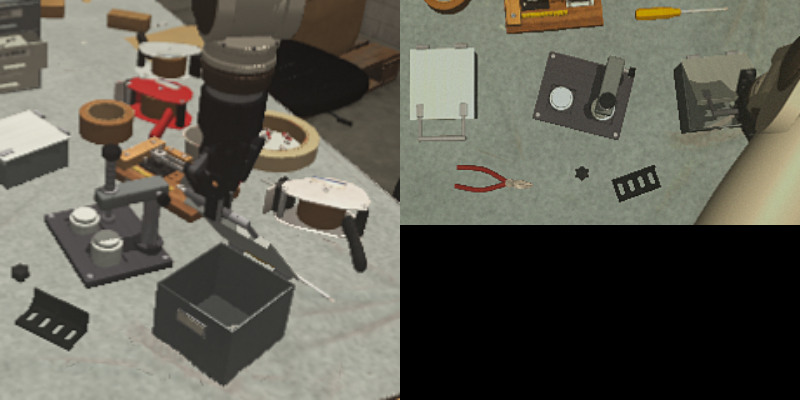

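The lid is open about 50° by geometry (radius 194 mm, 50.1°). The roughly 24 N of force lies along the lid's radius, so I'll ease the tool outward 3 mm, then check the angle by overlaying predicted lid edges.

```bash
python3 -m jog '-1 -1 0 0;-2 -2 0 0;-2.5 -2 0 0;-2.5 -2 0 0;-2.5 -2 0 0;-2.5 -2 0 0;-2.5 -2 0 0;-2.5 -2 0 0'; python3 - <<'E'
from h import *
c=snap('scene','scene4'); o=status.get_obs(); print(o['ee_pos'],o['wrist_force'],o['qd'].round(2))
x=np.array([.9925,.122,0]);y=np.array([-.122,.9925,0]);z=np.array([0,0,1])
H=np.array([.4747,-.299,.104])+.19*x; im=cv2.resize(c['color'][:,:,::-1],None,fx=4,fy=4,interpolation=cv2.INTER_CUBIC)
for t,col in((44,(255,0,0)),(50,(0,255,0)),(56,(0,0,255))):
    e=H-.151*(np.cos(np.radians(t))*x-np.sin(np.radians(t))*z)
    p=proj(c,[H-.065*y,e-.065*y,e+.065*y,H+.065*y])
    cv2.polylines(im,[((p+.5)*4-.5).astype(int).reshape(-1,1,2)],True,col,1)
cv2.imwrite('pics/o.png',im[4*215:4*345,4*345:4*475])
E
```

```text
time: 11.4
ee_pos: [0.5388, -0.292, 0.2344]
tcp_rot: [-42.5, 89.9, -125.6]
wrist_force: [-6.0, -3.1, -0.5]
opening: 0.01
[ 0.53885678 -0.29198136  0.23436223] [-5.07484176 -4.10686675  0.84396558] [-0.02  0.04 -0.07  0.07 -0.06  0.05]
```

View pics/o.png

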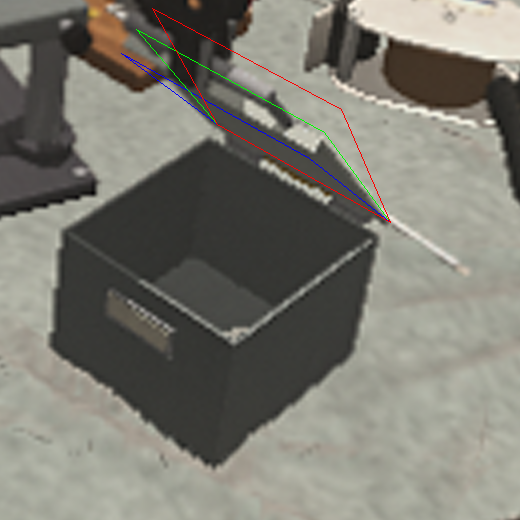

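```bash
python3 - <<'E'
from h import *
c=load('scene4')
x=np.array([.9925,.122,0]);y=np.array([-.122,.9925,0]);z=np.array([0,0,1])
H=np.array([.4747,-.299,.104])+.19*x; im=cv2.resize(c['color'][200:280,370:450,::-1],(640,640),interpolation=cv2.INTER_CUBIC)
im=cv2.convertScaleAbs(im,alpha=1.8,beta=10)
for t,col in((40,(255,0,255)),(44,(255,0,0)),(50,(0,255,0)),(56,(0,0,255))):
    e=H-.151*(np.cos(np.radians(t))*x-np.sin(np.radians(t))*z)
    for p in proj(c,[e-.065*y,e+.065*y]): cv2.circle(im,tuple(int(v) for v in ((p-[370,200])*8+3.5)),4,col,-1)
cv2.imwrite('pics/o2.png',im[:600])
E
```

```text
(no output)
```

View pics/o2.png

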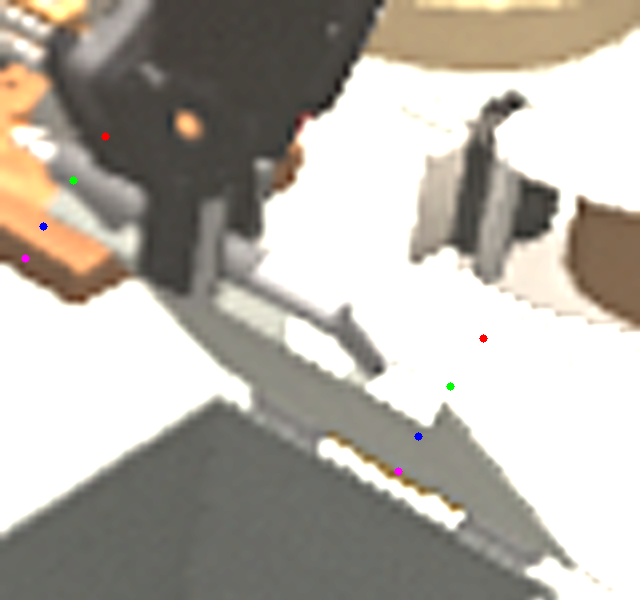

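The lid's front right corner is at (445,402), between the 44° mark (418,436) and the 50° mark (450,386), so about 48°. I'll settle for one call and hand in.

```bash
python3 -m jog '0 0 0 0;0 0 0 0;0 0 0 0;0 0 0 0;0 0 0 0;0 0 0 0;0 0 0 0;0 0 0 0'; python3 -c "
from h import *
print(status.get_obs()['qd'].round(3)); bot.job_done()"
```

```text
time: 12.45
ee_pos: [0.5389, -0.292, 0.2344]
tcp_rot: [-42.2, 89.9, -125.4]
wrist_force: [-4.8, -3.5, 0.3]
opening: 0.0103
[ 0.027  0.037  0.014 -0.002  0.022  0.084]
the job is handed in; nothing more can be done
```

I pressed the gauge, found the tall spacer in the nest, and handed the job in at 12.45 s with the gripper holding the deep box's lid about 50° open. No verdict is reported.

- **Gauging:** the push read 7.2 N at about 35 mm travel and 9.3 N at about 50 mm. That fits the tall spacer (6.5 and 9.35 N expected) and not the low one (4.1 and 7.3 N). The picture also showed the foot resting on the thicker spacer. I let go and the gauge came back up.
- **Lid angle:** the tool position gives about 50°, and the lid corner in the scene picture gives about 48°. The two disagree by 2°, but both are within the 6° allowed.
- **Hold:** the arm was still, with the fingers shut on the handle (opening about 10 mm against the 12 mm bar). While lifting, the lid pushed back on the tool with about 24 N along its radius. I eased the tool outward and that fell to about 6 N. The last reading had almost no vertical force, although about 3 to 5 N was expected from the lid.
- **Rest of the scene:** in pictures taken just before that easing, the gauge was up, the shallow lid shut, both spacers in their pockets, and the pliers, bracket and star knob in place. I checked these by eye and did not measure them.

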